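Put the ball stakes away in their rests

TASK

Pick out the three steel ball stakes and lay each one in the wooden rest of its own size (large, medium, small), its ball seated in the round pocket and its tang down in the saddle. Their ball end is heavy, so take each at its balance point and carry it level; leave the hammer, the ring mandrel and the screwdriver where they lie.

Things in the scene. Friction and masses are not known exactly. Their poses are not given: they have to be found in the camera images.
- stake_large_balance (a point): Large ball stake, loose, steel: ball 34 mm across on a square tang 13 mm thick, 152 mm over all, 0.32 kg. Point: its balance point, on the tang's axis, 37 mm from the ball's centre (along +x) and 98 mm from the tail; z square to the tang. It lies on ball and tail, ball end 4 deg up, the point 14 mm above the table. Grasp here across the tang.
- rest_large_pocket (a point): Large rest, fixed dark wooden stand 130 x 62 mm, base 8 mm thick: block 22 mm high with a round pocket 26 mm across; 95 mm behind it an open saddle with sloping cheeks, floor 17 mm wide. Point: the ball's centre when seated, over the pocket, 33 mm above the table. +x: level, saddle to pocket. The seated stake lies along x, balance point 37 mm behind.
- stake_medium_balance (a point): Medium ball stake, loose, steel: ball 26 mm across on a square tang 12 mm thick, 129 mm over all, 0.19 kg. Point: its balance point, on the tang's axis, 39 mm from the ball's centre (along +x) and 76 mm from the tail; z square to the tang. It lies on ball and tail, ball end 3 deg up, the point 11 mm above the table. Grasp here across the tang.
- rest_medium_pocket (a point): Medium rest, fixed dark wooden stand 114 x 48 mm, base 8 mm thick: block 22 mm high with a round pocket 20 mm across; 82 mm behind it an open saddle with sloping cheeks, floor 16 mm wide. Point: the ball's centre when seated, over the pocket, 30 mm above the table. +x: level, saddle to pocket. The seated stake lies along x, balance point 39 mm behind.
- stake_small_balance (a point): Small ball stake, loose, steel: ball 18 mm across on a square tang 11 mm thick, 105 mm over all, 0.11 kg. Point: its balance point, on the tang's axis, 40 mm from the ball's centre (along +x) and 56 mm from the tail; z square to the tang. It lies on ball and tail, ball end 2 deg up, the point 8 mm above the table. Grasp here across the tang.
- rest_small_pocket (a point): Small rest, fixed dark wooden stand 99 x 36 mm, base 8 mm thick: block 22 mm high with a round pocket 14 mm across; 70 mm behind it an open saddle with sloping cheeks, floor 15 mm wide. Point: the ball's centre when seated, over the pocket, 28 mm above the table. +x: level, saddle to pocket. The seated stake lies along x, balance point 40 mm behind.
- hammer_mid (a point): A chasing hammer with a round-faced steel head and a wooden handle, 107 x 203 x 22 mm. Loose, no part of the job: leave it where it lies. The point is the middle of it, 10 mm above the table; its length lies roughly along its own y.
- ring_mandrel_mid (a point): A tapered grey ring mandrel, a rod without a ball, 243 mm long, 25 mm thick. Loose, no part of the job: leave it where it lies. The point is the middle of it, 10 mm above the table; its length lies roughly along its own y.
- screwdriver_mid (a point): A small screwdriver with a yellow handle, 123 mm long, 17 mm thick. Loose, no part of the job: leave it where it lies. The point is the middle of it, 10 mm above the table; its length lies roughly along its own y.

How it is judged:
By the outcome, as a careful person would: the job done as asked, in the order asked, and still so for the second after the job is handed in, with the robot touching nothing.
It also fails if it takes over 74 s, if anything falls off the work surface, if the arm or the gripper's body presses on something with over 40 N, if the wrist force passes 120 N, or if a joint passes its speed limit or range.

ROBOT

A 6-joint arm with a two-finger parallel gripper is mounted at the origin on a cart in front of the work surface, level with it; the furniture and walls round the work are solid. World frame = base frame: x ahead of the robot, y to its left, z up, the work surface at z = 0. Lengths are in m, angles in rad, forces in N, time in s.
With the tool pointing down it reaches from about 0.35 to 0.975 m from the base axis. Payload 4.9 kg.
Tool frame: the origin (TCP) lies midway between the tips of the shut fingers; the grasp point (between the pads) lies 19 mm behind it; z points along the fingers, y is the line along which they close (so a half turn about z gives the same grasp; the last joint's range is limited). The gripper opens to 85 mm and grips with 20 to 120 N. Pads are 22 mm wide; open, the fingers measure 114 mm over their backs; the gripper's body (76 mm by 85 mm) begins 54 mm behind the grasp point. The pads swing forward as they close: fully open they stand 13 mm farther back than shut.
Start: joints at [1.149, 0.053, 1.613, -0, 1.476, -0.119], TCP at [0.186, 0.597, 0.231] pointing down, gripper open.
Joint ranges: [-3.01, 3.01], [-1.01, 2.22], [0.06, 2.58], [-1.02, 4.17], [0.09, 2.62], [-3.14, 3.14]. Speed limits (rad/s): [2.57, 2.57, 3.14, 3.14, 3.14, 3.14].

INTERFACE

Orientations are given as a rotation vector (axis times angle).
In Python, from station import telemetry, optics, ctrl gives the robot as it stands.
- The arm moves only by the shell command python3 -m pendant 'ROWS' [FORCE]. ROWS is JSON, one flat list of numbers, 7 for each row, row after row: the turn, a rotation vector about the tool's x, y, z as a fraction of full scale, then the shift along the tool's x, y, z as a fraction of full scale, then the opening, from 0 (shut) to 1 (fully open). In form: [ax, ay, az, tx, ty, tz, fingers, ax, ay, az, tx, ty, tz, fingers, ...]. A call has 1 to 12 rows; each row is the pose to reach, as a shift and turn from the pose commanded when the call began, along the tool's axes at that moment; what a row does not reach only later rows make up. Full scale, the value 1, is 300 mm for a shift and 30 degrees for a turn. A row lasts 1/8 s, in which the tool goes at most 62.5 mm and 10.7 degrees, less where a joint would pass 70% of its speed; a pose out of reach is approached as far as the arm can. A call with a number of a shift or a turn outside -1 to 1 is refused whole. A call with a gripper value outside its range is refused whole. The fingers move at their own pace and stop on an object; FORCE is the grip in N (left out, the last holds). Time passes only in rows, so rows that repeat a pose let the fingers close. It gives the time, the measured TCP pose, the force, the opening and the grip force at its end, in the units of the state.
- telemetry.get_obs(): the state, without advancing time (a new reading comes with each control period).
- optics.get_image(name): name is "side" or "top"; returns a dict with "image" (480x640x3 uint8, red, green, blue), "depth" (480x640 float32, m along the optical axis (not along the pixel's ray), 0 where there is no reading), "fx", "fy", "cx", "cy" (pixels), "rvec" (rotation vector, rad) and "tvec" (3), from world to camera coordinates, as OpenCV has them. Camera axes: x right, y down, z forward; pixel columns grow to the right and rows downward; lengths in m; the calibration is good to about 2 mm. A picture is of the moment at which its call begins.
- ctrl.finish_job(): hands the job in; it is judged then, once.
The state is a dict: "t": time; "q": joint angles; "dq": joint speeds; "effort": joint torques, N m; "tool_pos": TCP position; "tool_rot": TCP orientation; "contact_force": force on the tool from outside, world axes, zero at the start; "wrist_torque": the same for the moment, N m; "opening": finger opening in m; "grip_force": force on a finger pad.
Only numpy, scipy, OpenCV 4.12 (cv2) and the standard library are available. Lean on these libraries where they do the work, as an engineer would, in place of code of your own. Each camera call takes 0.05 s, during which the arm holds its last target. There are 200 camera calls.

## Working session

There is one attempt and no reset: what is moved stays moved. The work goes in short steps, Python scripts to look and compute and a shell command to move; the robot and the scene stay as the last step left them, time stands still between calls to the robot, and variables do not carry over. Pictures are saved under pics/ and viewed, at most 14 in all, crops included, and the job is handed in when it is done.

```bash
mkdir -p pics; ls
cat > h.py <<'E'
import numpy as np,cv2
from station import telemetry,optics,ctrl
from scipy.spatial.transform import Rotation as R
def cloud(d):
    Z=d['depth'];v,u=np.mgrid[:480,:640]
    P=np.stack([(u-d['cx'])/d['fx']*Z,(v-d['cy'])/d['fy']*Z,Z],-1)
    M=R.from_rotvec(np.ravel(d['rvec'])).as_matrix()
    return (P-np.ravel(d['tvec']))@M
def ray(d,u,v,z):
    M=R.from_rotvec(np.ravel(d['rvec'])).as_matrix();c=-M.T@np.ravel(d['tvec'])
    r=M.T@np.array([(u-d['cx'])/d['fx'],(v-d['cy'])/d['fy'],1]);return c+r*(z-c[2])/r[2]
E
python3 - <<'E'
from h import *
for n in('top','side'):
    d=optics.get_image(n);cv2.imwrite(f'pics/{n}0.png',d['image'][...,::-1]);np.save(f'{n}0.npy',d,allow_pickle=True)
    M=R.from_rotvec(np.ravel(d['rvec'])).as_matrix();print(n,-M.T@np.ravel(d['tvec']),d['fx'],M[2])
print(telemetry.get_obs())
E
```

```text
pics
top [0.44166451 0.03237915 1.03202374] 493.5597739846488 [ 0.09796409 -0.01718623 -0.99504154]
side [0.29735358 0.99439649 0.58040976] 578.6209203514206 [ 0.22547241 -0.85939385 -0.45891656]
{'t': 0.1, 'q': array([ 1.14900263e+00,  5.33177415e-02,  1.61415103e+00,  5.29472162e-06,
        1.47601186e+00, -1.18997894e-01]), 'dq': array([ 7.27132190e-04, -1.98117697e-03, -2.25186408e-03,  5.09666130e-05,
       -4.06651542e-04, -1.10736971e-03]), 'effort': array([ 3.98079555e-04, -3.94897127e+01, -3.71366179e+01, -1.12622895e-04,
        3.83242004e-03,  2.64007184e-06]), 'tool_pos': array([0.186133  , 0.59604904, 0.23017267]), 'tool_rot': array([-4.73739363e-01, -3.10515169e+00,  2.85519417e-03]), 'contact_force': array([-0.68236054, -0.28461068, -0.29620236]), 'wrist_torque': array([-0.02581866,  0.02907801, -0.01768149]), 'grip_force': 0.0, 'opening': 0.08554070797570629}
```

View pics/top0.png

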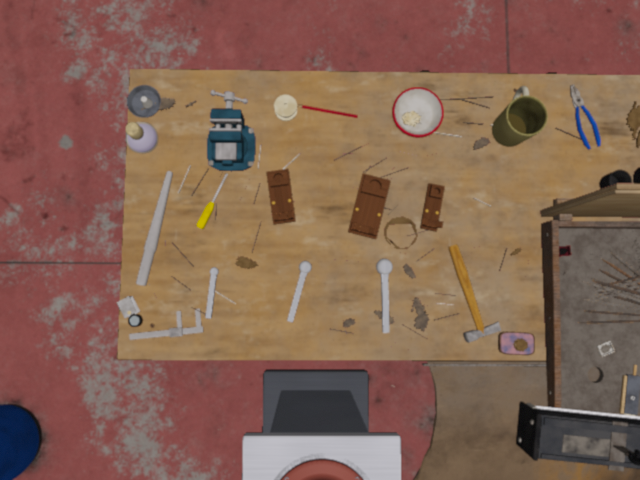

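View pics/side0.png

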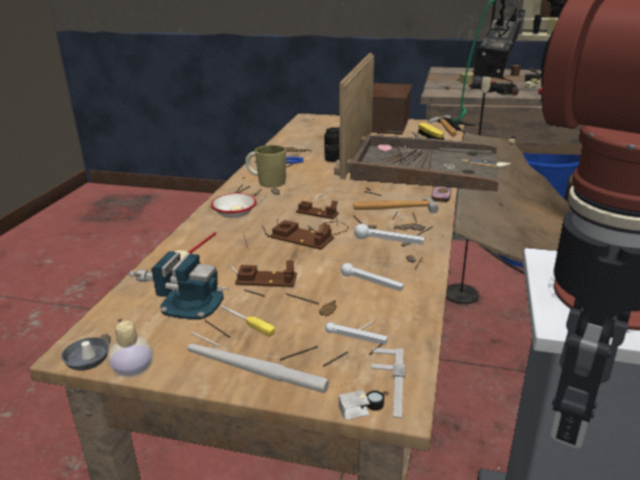

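The top view shows the stakes with balls at (213,272), (305,267) and (385,266), tails toward the robot. The rests are at (281,197) medium, (370,206) large and (433,207) small. Next I'll measure them and take enlarged crops.

```bash
cat > meas.py <<'E'
from h import *
d=np.load('top0.npy',allow_pickle=True).item();im=d['image'];C=cloud(d)
hsv=cv2.cvtColor(im,cv2.COLOR_RGB2HSV)
st=((hsv[...,1]<45)&(hsv[...,2]>120)).astype(np.uint8)
br=((hsv[...,2]<125)&(hsv[...,1]>90)).astype(np.uint8)
def blob(m,roi):
    x0,y0,x1,y1=roi;k=np.zeros_like(m);k[y0:y1,x0:x1]=m[y0:y1,x0:x1]
    n,l,s,c=cv2.connectedComponentsWithStats(k);i=1+np.argmax(s[1:,4]);return (l==i)
# stakes: name, roi, ball radius, total length, height balance
for n,roi,r,L,hb,b in(('S',(195,255,230,330),.009,.105,.008,.040),('M',(275,250,325,335),.013,.129,.011,.039),('L',(365,245,405,345),.017,.152,.014,.037)):
    m=blob(st,roi);v,u=np.nonzero(m)
    P=np.array([ray(d,a,c,hb) for a,c in zip(u,v)])[:,:2]
    c=P.mean(0);w=np.linalg.svd(P-c,full_matrices=False)[2][0];w*=np.sign(w[0])
    # axis from tang only, then ball end = max
    s=(P-c)@w;t=P[(s<s.max()-2*r-.006)];ct=t.mean(0);w=np.linalg.svd(t-ct,full_matrices=False)[2][0];w*=np.sign(w[0])
    s=(P-ct)@w;bc=P[s>s.max()-2*r].mean(0)
    w2=bc-ct;w2/=np.linalg.norm(w2)
    ext=s.max()-s.min();mid=(s.max()+s.min())/2
    bal=ct+w2*(mid+L/2-r-b)
    print(n,m.sum(),'ext',ext.round(4),'ball',bc.round(4),'tangyaw',np.degrees(np.arctan2(w[1],w[0])).round(2),'yaw',np.degrees(np.arctan2(w2[1],w2[0])).round(2),'bal',bal.round(4),'bal from ball',(bc-b*w2).round(4),'z',np.median(C[m][:,2]).round(4),C[m][:,2].max().round(4))
for n,roi in(('M',(260,162,300,232)),('L',(342,168,394,245)),('S',(416,178,448,236))):
    m=blob(br,roi);Z=C[...,2];v,u=np.nonzero(m)
    rc=cv2.minAreaRect(np.stack([u,v],1).astype(np.float32));pts=cv2.boxPoints(rc)
    W=np.array([ray(d,*p,.012)[:2] for p in pts]);print(n,m.sum(),'ctr',W.mean(0).round(4),np.linalg.norm(W[0]-W[1]).round(4),np.linalg.norm(W[1]-W[2]).round(4),W.round(3).tolist(),'z',np.percentile(C[m][:,2],[5,50,95]).round(4))
crop=np.hstack([cv2.resize(im[160:240,262:302],None,fx=6,fy=6,interpolation=2),cv2.resize(im[165:245,346:396],None,fx=6,fy=6,interpolation=2),cv2.resize(im[165:245,414:450],None,fx=6,fy=6,interpolation=2)])
cv2.imwrite('pics/rests.png',crop[...,::-1])
s=np.load('side0.npy',allow_pickle=True).item()['image']
cv2.imwrite('pics/rs.png',cv2.resize(s[195:295,225:345],None,fx=6,fy=6,interpolation=2)[...,::-1])
E
python3 meas.py
```

```text
S 338 ext 0.105 ball [0.4792 0.2247] tangyaw -5.8 yaw -5.5 bal [0.4396 0.2285] bal from ball [0.4393 0.2285] z 0.0124 0.0194
M 437 ext 0.1282 ball [0.4895 0.0364] tangyaw -15.37 yaw -15.39 bal [0.4524 0.0466] bal from ball [0.4519 0.0467] z 0.016 1.032
L 638 ext 0.1494 ball [ 0.4905 -0.128 ] tangyaw 1.12 yaw 0.64 bal [ 0.4542 -0.1284] bal from ball [ 0.4535 -0.1284] z 0.0191 1.032
M 1188 ctr [0.6372 0.0879] 0.049 0.1136 [[0.69, 0.12], [0.697, 0.071], [0.584, 0.056], [0.578, 0.104]] z [0.0045 0.0093 0.0308]
L 1789 ctr [ 0.619  -0.0976] 0.1311 0.0633 [[0.563, -0.051], [0.69, -0.084], [0.675, -0.145], [0.548, -0.111]] z [0.0046 0.0091 0.0297]
S 825 ctr [ 0.6172 -0.2326] 0.101 0.0461 [[0.57, -0.203], [0.67, -0.217], [0.664, -0.263], [0.564, -0.248]] z [0.0034 0.0093 0.03  ]
```

View pics/rests.png

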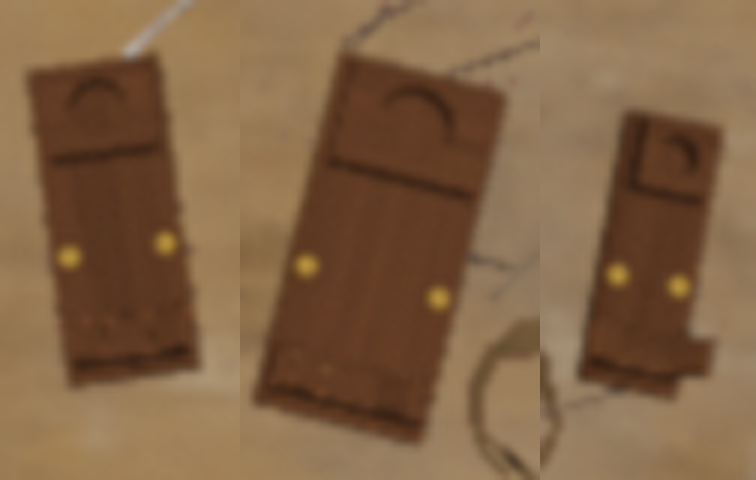

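View pics/rs.png

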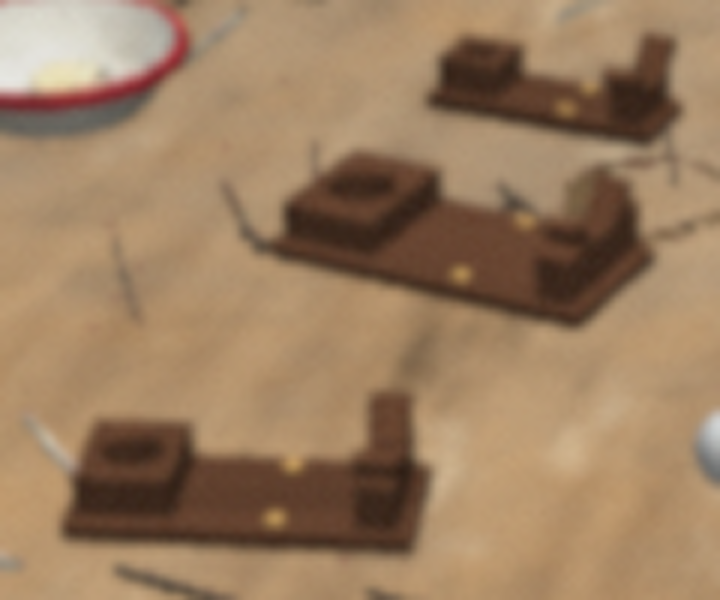

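Every rest has its pocket at the far (+x) end, with the saddle near the robot. One last measurement, of the pockets in both views, then I'll compute the moves.

```bash
cat > rest.py <<'E'
from h import *
T=np.load('top0.npy',allow_pickle=True).item();S=np.load('side0.npy',allow_pickle=True).item();C=cloud(T)
hsv=cv2.cvtColor(T['image'],cv2.COLOR_RGB2HSV)
br=((hsv[...,2]<125)&(hsv[...,1]>90)).astype(np.uint8)
ye=((hsv[...,1]>150)&(hsv[...,2]>140))
hs=cv2.cvtColor(S['image'],cv2.COLOR_RGB2HSV)
for n,roi,sr,r in(('M',(260,162,300,232),(232,262,260,290),.010),('L',(342,168,394,245),(268,216,305,250),.013),('S',(416,178,448,236),(294,198,314,216),.007)):
    x0,y0,x1,y1=roi;k=np.zeros_like(br);k[y0:y1,x0:x1]=br[y0:y1,x0:x1]
    l,s=cv2.connectedComponentsWithStats(k)[1:3];m=(l==1+np.argmax(s[1:,4]))
    P=C[m];P=P[(P[:,2]>.003)&(P[:,2]<.05)]
    f=cv2.minAreaRect(P[:,:2].astype(np.float32));w=np.array(f[1])*1e3
    # base footprint axis: base pts only
    B=P[(P[:,2]<.012)][:,:2];fb=cv2.minAreaRect(B.astype(np.float32));bp=cv2.boxPoints(fb)
    e=[bp[1]-bp[0],bp[2]-bp[1]];e=max(e,key=np.linalg.norm);e*=np.sign(e[0]);a=e/np.linalg.norm(e);nrm=np.array([-a[1],a[0]])
    ctr=np.array(fb[0]);s=(P[:,:2]-ctr)@a
    bl=P[(s>.01)&(P[:,2]>.018)&(P[:,2]<.026)][:,:2]
    q=(bl-ctr)@np.stack([a,nrm],1)
    yy=[ray(T,u,v,.008)[:2] for u,v in cv2.connectedComponentsWithStats((ye&(np.indices(ye.shape)[1]>x0)&(np.indices(ye.shape)[1]<x1)&(np.indices(ye.shape)[0]>y0)&(np.indices(ye.shape)[0]<y1)).astype(np.uint8))[3][1:]]
    print(n,'rect',ctr.round(4),(np.array(fb[1])*1e3).round(1),'yaw',np.degrees(np.arctan2(a[1],a[0])).round(2),'block along',np.percentile(q[:,0],[2,98]).round(4),'across',np.percentile(q[:,1],[2,98]).round(4),'ctr',(ctr+a*np.percentile(q[:,0],[2,98]).mean()+nrm*np.percentile(q[:,1],[2,98]).mean()).round(4),'screws',np.round([((y-ctr)@a,(y-ctr)@nrm) for y in yy],4).tolist())
    # side view: dark pocket
    x0,y0,x1,y1=sr;g=S['image'][y0:y1,x0:x1].max(2);vv,uu=np.nonzero(g<np.percentile(g,7))
    p=ray(S,uu.mean()+x0,vv.mean()+y0,.018);print('  side dark',(uu.mean()+x0).round(1),(vv.mean()+y0).round(1),p.round(4))
    t=T['image'][roi[1]:roi[1]+26,roi[0]:roi[2]].max(2)
E
python3 rest.py
cat > go.py <<'E'
# usage: go.py x y z yawdeg pitchdeg : TCP target, in rows units; yaw=stake +x dir, pitch=ball end up
import sys
from h import *
x,y,z,yaw,p=map(float,sys.argv[1:6]);yaw,p=np.radians([yaw,p])
o=telemetry.get_obs();A=R.from_rotvec(o['tool_rot']).as_matrix()
c,s=np.cos(yaw),np.sin(yaw);X=-np.array([c*np.cos(p),s*np.cos(p),np.sin(p)]);Y=np.array([-s,c,0]);G=np.stack([X,Y,np.cross(X,Y)],1)
rv=R.from_matrix(A.T@G).as_rotvec(degrees=True)/30
sh=A.T@(np.array([x,y,z])-o['tool_pos'])/.3
print('turn',rv.round(4),'shift',sh.round(4),'pos',o['tool_pos'].round(4),'t',o['t'],'F',o['contact_force'].round(1),'open',o['opening'].round(4),'grip',o['grip_force'])
E
python3 go.py .4538 -.1284 .10 0.9 4
```

```text
M rect [0.6379 0.0884] [111.8  46.9] yaw 8.15 block along [0.0224 0.0527] across [-0.0187  0.0181] ctr [0.6751 0.0935] screws [[-0.0104, -0.0173], [-0.0107, 0.0172]]
  side dark 248.2 276.6 [0.6653 0.1139 0.018 ]
L rect [ 0.6196 -0.0982] [ 62.9 129.8] yaw -14.61 block along [0.0234 0.0607] across [-0.0252  0.0257] ctr [ 0.6603 -0.1085] screws [[-0.0138, 0.0235], [-0.0122, -0.0243]]
  side dark 285.2 231.4 [ 0.6533 -0.086   0.018 ]
S rect [ 0.6188 -0.2317] [36. 99.] yaw -11.21 block along [0.0198 0.0447] across [-0.0128  0.0127] ctr [ 0.6505 -0.2379] screws [[-0.0099, 0.0107], [-0.0099, -0.0116]]
  side dark 304.4 207.5 [ 0.6461 -0.2185  0.018 ]Traceback (most recent call last):
  File "go.py", line 9, in <module>
    print('turn',rv.round(4),'shift',sh.round(4),'pos',o['tool_pos'].round(4),'t',o['t'],'F',o['contact_force'].round(1),'open',o['opening'].round(4),'grip',o['grip_force'])
                                                                                                                                ^^^^^^^^^^^^^^^^^^
AttributeError: 'float' object has no attribute 'round'
```

```bash
sed -i "s/o\['opening'\].round(4)/round(o['opening'],4)/" go.py
python3 go.py .4538 -.1284 .10 0.9 4; python3 go.py .37 .32 .2 0.9 0
```

```text
turn [-0.0247 -0.1332 -0.6079] shift [-1.5718 -2.0381  0.4374] pos [0.1861 0.596  0.2302] t 0.1 F [-0.7 -0.3 -0.3] open 0.0855 grip 0.0
turn [-0.0035 -0.001  -0.6083] shift [-0.8594 -0.6954  0.1017] pos [0.1861 0.596  0.2302] t 0.1 F [-0.7 -0.3 -0.3] open 0.0855 grip 0.0
```

```bash
python3 -m pendant '[0,0,-0.1,-0.15,-0.19,0,0.6, 0,0,-0.3,-0.4,-0.5,0,0.6, 0,0,-0.6,-0.55,-0.7,0,0.6, 0,0,-0.6,-0.7,-0.88,0,0.6, 0,0,-0.6,-0.77,-0.98,0.05,0.6, 0,0,-0.6,-0.77,-0.98,0.1,0.6, 0,0,-0.6,-0.77,-0.98,0.1,0.6, 0,0,-0.6,-0.77,-0.98,0.1,0.6]' 40; python3 go.py .4538 -.1284 .10 0.9 4
```

```text
t: 1.1
tool_pos: [0.3191, 0.247, 0.2012]
tool_rot: [0.016, -3.141, -0.001]
contact_force: [-0.4, 0.4, -0.2]
opening: 0.0512
grip_force: 0.0
turn [ 0.0005 -0.134  -0.0102] shift [-0.4359 -1.2562  0.3367] pos [0.3191 0.247  0.2012] t 1.1 F [-0.4  0.4 -0.2] open 0.0512 grip 0.0
```

```bash
python3 -m pendant '[0,0,0,-0.07,-0.2,0,0.6, 0,0,0,-0.14,-0.4,0,0.6, 0,0,0,-0.21,-0.6,0,0.6, 0,0,0,-0.28,-0.8,0,0.6, 0,-0.07,0,-0.34,-0.95,0.06,0.6, 0,-0.134,-0.01,-0.4,-1,0.16,0.6, 0,-0.134,-0.01,-0.436,-1,0.26,0.6, 0,-0.134,-0.01,-0.436,-1,0.32,0.6, 0,-0.134,-0.01,-0.436,-1,0.337,0.6, 0,-0.134,-0.01,-0.436,-1,0.337,0.6]'; python3 go.py .4530 -.1284 .003 0.9 4
```

```text
t: 2.35
tool_pos: [0.4537, -0.0508, 0.1008]
tool_rot: [-0.028, 3.071, 0.0]
contact_force: [0.0, -0.1, 0.5]
opening: 0.0517
grip_force: 0.0
turn [-0.0004  0.0019  0.0045] shift [ 0.0301 -0.2584  0.3247] pos [ 0.4537 -0.0508  0.1008] t 2.35 F [ 0.  -0.1  0.5] open 0.0517 grip 0.0
```

```bash
python3 -m pendant '[0,0,0.004,0.015,-0.13,0,0.6, 0,0,0.004,0.03,-0.258,0.03,0.6, 0,0,0.004,0.03,-0.258,0.15,0.6, 0,0,0.004,0.03,-0.258,0.25,0.6, 0,0,0.004,0.03,-0.258,0.31,0.6, 0,0,0.004,0.03,-0.258,0.325,0.6, 0,0,0.004,0.03,-0.258,0.325,0.6]'; python3 go.py .4530 -.1284 .003 0.9 4
python3 - <<'E'
from h import *
d=optics.get_image('side');cv2.imwrite('pics/g1.png',cv2.resize(d['image'][180:300,310:470],None,fx=4,fy=4)[...,::-1])
E
```

```text
t: 3.22
tool_pos: [0.4534, -0.1291, 0.0035]
tool_rot: [-0.023, 3.07, -0.0]
contact_force: [0.1, 0.1, -0.6]
opening: 0.0509
grip_force: 0.0
turn [-0.0017  0.0038 -0.0017] shift [0.0013 0.0025 0.0015] pos [ 0.4534 -0.1291  0.0035] t 3.225 F [ 0.1  0.1 -0.6] open 0.0509 grip 0.0
```

View pics/g1.png

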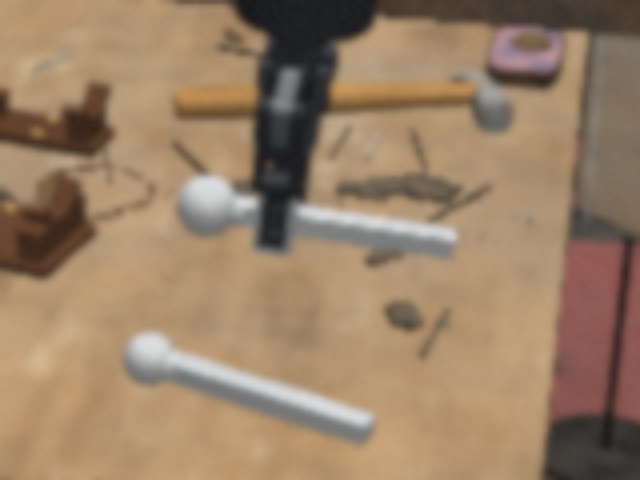

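The finger straddles the tang just behind the ball (pixel 270,215 in the crop), which is where the balance point should be. Close and lift.

```bash
python3 -m pendant '[0,0,0,0,0,0,0, 0,0,0,0,0,0,0, 0,0,0,0,0,0,0, 0,0,0,0,0,0,0, 0,0,0,0,0,0,0, 0,0,0,0,0,-0.07,0, 0,0,0,0,0,-0.15,0, 0,0,0,0,0,-0.2,0, 0,0,0,0,0,-0.2,0, 0,0,0,0,0,-0.2,0]' 70; python3 go.py .6245 -.0992 .061 -14.6 0
python3 - <<'E'
from h import *
print(telemetry.get_obs()['wrist_torque'])
d=optics.get_image('side');cv2.imwrite('pics/g2.png',cv2.resize(d['image'][160:300,250:470],None,fx=3.5,fy=3.5)[...,::-1])
E
```

```text
t: 4.53
tool_pos: [0.4475, -0.1286, 0.061]
tool_rot: [-0.022, 3.073, 0.002]
contact_force: [0.4, -0.2, -3.8]
opening: 0.0116
grip_force: 69.0
turn [0.0192 0.1293 0.514 ] shift [-0.5901  0.0893  0.0403] pos [ 0.4475 -0.1286  0.061 ] t 4.525 F [ 0.4 -0.2 -3.8] open 0.0116 grip 68.96987224929035
[-0.0230554   0.0828975   0.05875107]
```

View pics/g2.png

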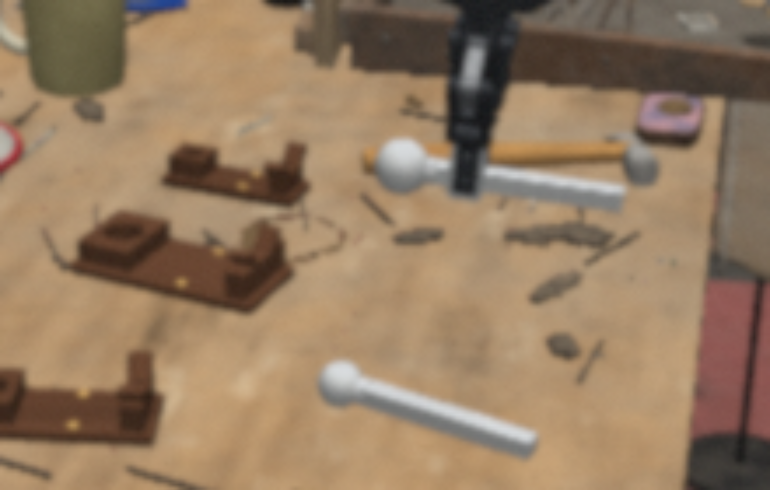

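```bash
python3 -m pendant '[0,0,0,0,0,-0.1,0, 0,0.03,0.1,-0.1,0.02,-0.1,0, 0,0.06,0.2,-0.25,0.04,-0.1,0, 0,0.1,0.35,-0.4,0.06,-0.08,0, 0.019,0.13,0.514,-0.52,0.08,-0.06,0, 0.019,0.13,0.514,-0.593,0.09,-0.06,0, 0.019,0.13,0.514,-0.593,0.09,-0.06,0, 0.019,0.13,0.514,-0.593,0.09,-0.06,0]'; python3 go.py .6236 -.0989 .0225 -14.6 0
python3 - <<'E'
from h import *
for n,r in (('top',(150,260,320,420)),('side',(170,290,230,390))):
    d=optics.get_image(n);cv2.imwrite(f'pics/p_{n}.png',cv2.resize(d['image'][r[0]:r[1],r[2]:r[3]],None,fx=4.5,fy=4.5)[...,::-1])
E
```

```text
t: 5.58
tool_pos: [0.6229, -0.0993, 0.0912]
tool_rot: [-0.399, -3.115, 0.0]
contact_force: [-0.2, 0.7, -3.9]
opening: 0.0113
grip_force: 69.0
turn [-0.0008 -0.0019  0.0001] shift [-0.0023  0.0019  0.2291] pos [ 0.6229 -0.0993  0.0912] t 5.575 F [-0.2  0.7 -3.9] open 0.0113 grip 68.95330629777163
```

View pics/p_side.png

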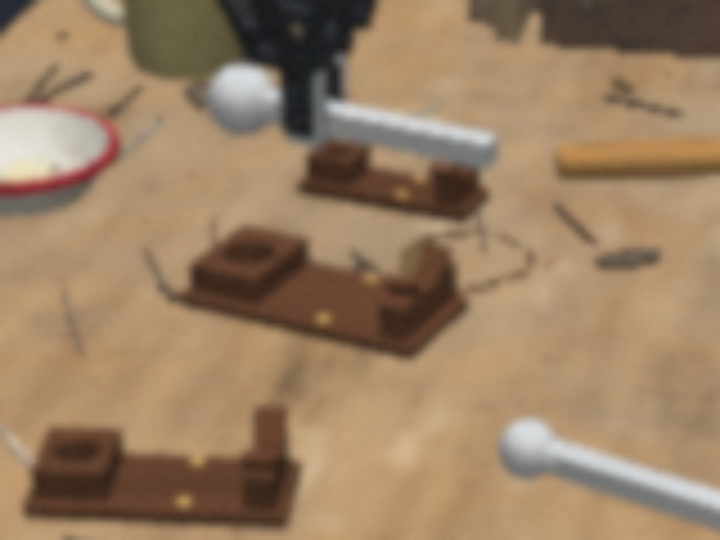

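The stake is level and lined up above the large rest. Lower it slowly.

```bash
python3 -m pendant '[0,0,0,-0.002,0.002,0.08,0, 0,0,0,-0.002,0.002,0.15,0, 0,0,0,-0.002,0.002,0.19,0, 0,0,0,-0.002,0.002,0.21,0, 0,0,0,-0.002,0.002,0.22,0, 0,0,0,-0.002,0.002,0.226,0, 0,0,0,-0.002,0.002,0.226,0]'; python3 go.py .6236 -.0989 .0225 -14.6 0
python3 - <<'E'
from h import *
d=optics.get_image('side');cv2.imwrite('pics/p2.png',cv2.resize(d['image'][190:280,240:360],None,fx=5,fy=5)[...,::-1])
E
```

```text
t: 6.55
tool_pos: [0.6253, -0.0991, 0.0253]
tool_rot: [0.399, 3.114, -0.001]
contact_force: [-0.1, -0.0, -3.7]
opening: 0.0109
grip_force: 69.0
turn [-0.0006  0.0048  0.0003] shift [ 0.0058 -0.0009  0.0093] pos [ 0.6253 -0.0991  0.0253] t 6.55 F [-0.1 -0.  -3.7] open 0.0109 grip 68.96430486347526
```

View pics/p2.png

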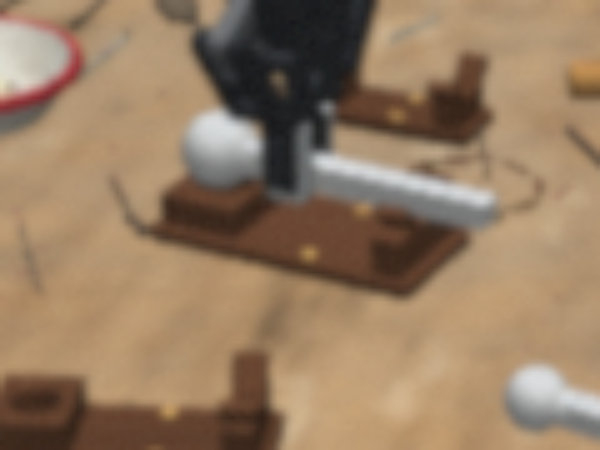

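```bash
python3 -m pendant '[0,0,0,0.004,0,0.004,0, 0,0,0,0.004,0,0.008,0, 0,0,0,0.004,0,0.011,0, 0,0,0,0.004,0,0.011,0]'; python3 go.py .6236 -.0989 .0225 -14.6 0
```

```text
t: 7.1
tool_pos: [0.624, -0.0987, 0.023]
tool_rot: [0.399, 3.115, -0.001]
contact_force: [-5.6, 1.4, 5.6]
opening: 0.0113
grip_force: 70.3
turn [-0.0008  0.0027  0.0004] shift [ 0.0011 -0.0008  0.0016] pos [ 0.624  -0.0987  0.023 ] t 7.1 F [-5.6  1.4  5.6] open 0.0113 grip 70.26309808250517
```

```bash
python3 -m pendant '[0,0,0,0.004,0,0,0, 0,0,0,0.004,0,0.001,0, 0,0,0,0.004,0,0.001,0.15, 0,0,0,0.004,0,0.001,0.3, 0,0,0,0.004,0,0.001,0.5, 0,0,0,0.004,0,0.001,0.6,0,0,0,0.004,0,-0.1,0.6, 0,0,0,0.004,0,-0.25,0.6, 0,0,0,0.004,0,-0.4,0.6, 0,0,0,0.004,0,-0.4,0.6]'; python3 go.py .4522 .0466 .10 -15.4 3
python3 - <<'E'
from h import *
d=optics.get_image('side');cv2.imwrite('pics/p3.png',cv2.resize(d['image'][190:280,240:360],None,fx=5,fy=5)[...,::-1])
E
```

```text
t: 8.35
tool_pos: [0.6255, -0.0992, 0.147]
tool_rot: [0.398, 3.105, -0.003]
contact_force: [0.0, 0.7, 0.6]
opening: 0.0514
grip_force: 0.0
turn [-0.0002 -0.0785  0.0268] shift [0.6831 0.3249 0.1488] pos [ 0.6255 -0.0992  0.147 ] t 8.35 F [0.  0.7 0.6] open 0.0514 grip 0.0
```

View pics/p3.png

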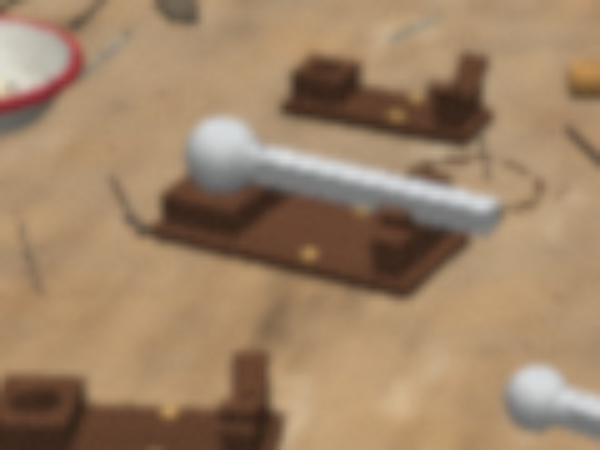

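```bash
python3 -m pendant '[0,0,0,0.15,0.08,0,0.6, 0,-0.03,0.01,0.33,0.16,0,0.6, 0,-0.06,0.02,0.5,0.24,0.05,0.6, 0,-0.078,0.027,0.63,0.3,0.1,0.6, 0,-0.078,0.027,0.683,0.325,0.149,0.6, 0,-0.078,0.027,0.683,0.325,0.149,0.6, 0,-0.078,0.027,0.683,0.325,0.149,0.6]'; python3 go.py .4518 .0467 .002 -15.4 3
cat > chk.py <<'E'
from h import *
import sys
# pocket x y yaw bal-dist len r
px,py,yaw,r,L=map(float,sys.argv[1:6]);d=optics.get_image('top');C=cloud(d);y=np.radians(yaw);a=np.array([np.cos(y),np.sin(y)]);n=np.array([-a[1],a[0]])
h=cv2.cvtColor(d['image'],cv2.COLOR_RGB2HSV);m=(h[...,1]<60)&(h[...,2]>110)
P=C[m];D=P[:,:2]-[px,py];s=D@a;w=D@n;k=(s>-L-.02)&(s<.035)&(abs(w)<.035)&(P[:,2]<.08);P,s,w=P[k],s[k],w[k]
b=s>-r;print('n',k.sum(),'ball s,w',s[b].min().round(4),s[b].max().round(4),'w',w[b].mean().round(4),'top',np.percentile(P[b,2],98).round(4))
for lo in np.arange(-L,-r,.012):
    q=(s>=lo)&(s<lo+.012)
    if q.sum()>3: print(lo.round(3),'w',w[q].mean().round(4),'z',np.percentile(P[q,2],[20,50,90]).round(4))
E
python3 chk.py .6603 -.1085 -14.6 .017 .135
```

```text
t: 9.28
tool_pos: [0.4492, 0.0473, 0.0963]
tool_rot: [0.416, 3.072, -0.009]
contact_force: [0.1, -0.4, 0.3]
opening: 0.0511
grip_force: 0.0
turn [-0.0006 -0.0193 -0.0006] shift [0.0043 0.0006 0.3143] pos [0.4492 0.0473 0.0963] t 9.275 F [ 0.1 -0.4  0.3] open 0.0511 grip 0.0
n 660 ball s,w -0.0168 0.0179 w 0.0004 top 0.0517
-0.135 w -0.0005 z [0.0347 0.038  0.0406]
-0.123 w -0.0003 z [0.037  0.0392 0.0418]
-0.111 w -0.0001 z [0.0359 0.0389 0.0415]
-0.099 w 0.0002 z [0.0369 0.0386 0.0417]
-0.087 w 0.0002 z [0.0364 0.0392 0.0415]
-0.075 w -0.0001 z [0.0366 0.0396 0.0418]
-0.063 w 0.0002 z [0.0354 0.0389 0.0408]
-0.051 w 0.0002 z [0.038  0.0391 0.042 ]
-0.039 w -0.0005 z [0.0358 0.0395 0.0414]
-0.027 w 0.0002 z [0.0366 0.0397 0.0418]
```

The large stake is seated level: ball top at 51 mm, tang top at 39 mm, centred. Now the medium one.

```bash
python3 -m pendant '[0,-0.019,0,0.003,0,0.08,0.6, 0,-0.019,0,0.003,0,0.18,0.6, 0,-0.019,0,0.003,0,0.26,0.6, 0,-0.019,0,0.003,0,0.3,0.6, 0,-0.019,0,0.003,0,0.314,0.6, 0,-0.019,0,0.003,0,0.314,0.6]'; python3 go.py .4525 .0466 .002 -15.4 3
```

```text
t: 10.07
tool_pos: [0.4525, 0.0466, 0.0029]
tool_rot: [0.414, 3.061, -0.011]
contact_force: [-0.3, -0.8, -0.3]
opening: 0.0512
grip_force: 0.0
turn [ 0.0004  0.0021 -0.0008] shift [ 0.0003 -0.0001  0.0029] pos [0.4525 0.0466 0.0029] t 10.075 F [-0.3 -0.8 -0.3] open 0.0512 grip 0.0
```

```bash
python3 -m pendant '[0,0,0,0,0,0,0, 0,0,0,0,0,0,0, 0,0,0,0,0,0,0, 0,0,0,0,0,0,0, 0,0,0,0,0,0,0, 0,0,0,0,0,-0.07,0, 0,0,0,0,0,-0.15,0, 0,0,0,0,0,-0.25,0, 0,0,0,0,0,-0.3,0, 0,0,0,0,0,-0.3,0]' 70; python3 go.py .6365 .0880 .0919 8.1 0
python3 - <<'E'
from h import *
print(telemetry.get_obs()['wrist_torque'])
E
```

```text
t: 11.32
tool_pos: [0.4478, 0.048, 0.0927]
tool_rot: [0.414, 3.06, -0.011]
contact_force: [0.1, -0.2, -2.8]
opening: 0.0101
grip_force: 69.0
turn [-0.0206  0.1025 -0.7833] shift [-0.5702  0.2956  0.0339] pos [0.4478 0.048  0.0927] t 11.325 F [ 0.1 -0.2 -2.8] open 0.0101 grip 69.03450608253479
[-0.02309174 -0.00496446  0.00354009]
```

```bash
python3 -m pendant '[0,0.02,-0.1,-0.08,0.04,0,0, 0,0.04,-0.25,-0.2,0.1,0.01,0, -0.01,0.07,-0.45,-0.34,0.18,0.02,0, -0.02,0.1,-0.65,-0.48,0.25,0.03,0, -0.02,0.103,-0.783,-0.57,0.296,0.034,0, -0.02,0.103,-0.783,-0.57,0.296,0.034,0, -0.02,0.103,-0.783,-0.57,0.296,0.034,0]'; python3 go.py .6365 .0880 .0219 8.1 0
python3 - <<'E'
from h import *
d=optics.get_image('side');cv2.imwrite('pics/m1.png',cv2.resize(d['image'][210:310,210:340],None,fx=5,fy=5)[...,::-1])
E
```

```text
t: 12.2
tool_pos: [0.6343, 0.088, 0.0888]
tool_rot: [0.22, -3.128, -0.0]
contact_force: [-1.4, -0.8, -1.9]
opening: 0.0101
grip_force: 69.0
turn [ 0.001  -0.0113 -0.0014] shift [-0.0084 -0.0013  0.223 ] pos [0.6343 0.088  0.0888] t 12.2 F [-1.4 -0.8 -1.9] open 0.0101 grip 69.00699734687805
```

View pics/m1.png

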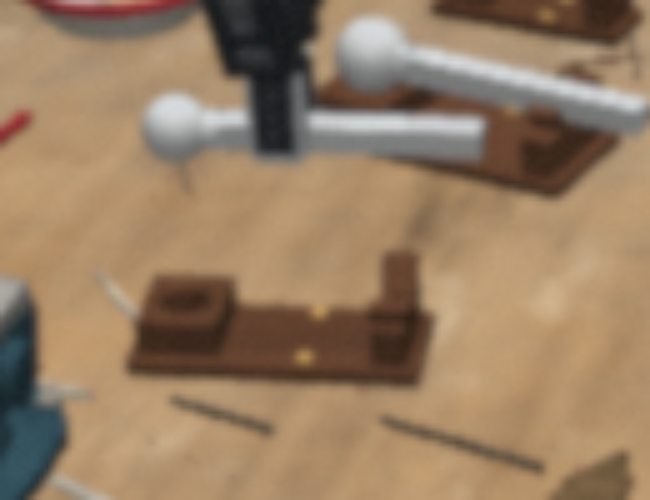

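Held level above the medium rest. Lower to about 2 mm above the seat.

```bash
python3 -m pendant '[0,-0.006,0,-0.005,0,0.08,0, 0,-0.006,0,-0.005,0,0.15,0, 0,-0.006,0,-0.005,0,0.19,0, 0,-0.006,0,-0.005,0,0.207,0, 0,-0.006,0,-0.005,0,0.214,0, 0,-0.006,0,-0.005,0,0.214,0, 0,-0.006,0,-0.005,0,0.214,0]'; python3 go.py .6365 .0880 .0219 8.1 0
```

```text
t: 13.12
tool_pos: [0.6379, 0.0884, 0.0276]
tool_rot: [-0.221, 3.131, 0.0]
contact_force: [-0.6, -0.6, -1.5]
opening: 0.0099
grip_force: 69.0
turn [ 0.      0.0045 -0.0003] shift [ 0.005  -0.0007  0.0188] pos [0.6379 0.0884 0.0276] t 13.125 F [-0.6 -0.6 -1.5] open 0.0099 grip 69.04393672943115
```

```bash
python3 -m pendant '[0,0.004,0,0.005,0,0.008,0, 0,0.004,0,0.005,0,0.013,0, 0,0.004,0,0.005,0,0.017,0, 0,0.004,0,0.005,0,0.017,0]'; python3 go.py .6365 .0880 .0219 8.1 0
```

```text
t: 13.62
tool_pos: [0.6361, 0.0881, 0.023]
tool_rot: [0.222, -3.133, 0.0]
contact_force: [-3.5, -0.8, 5.7]
opening: 0.0103
grip_force: 70.1
turn [ 0.     -0.0023 -0.0003] shift [-0.0012 -0.0006  0.0038] pos [0.6361 0.0881 0.023 ] t 13.625 F [-3.5 -0.8  5.7] open 0.0103 grip 70.11828660964966
```

Contact is gentle, as with the large one. Back off 1 mm, release and retreat.

```bash
python3 -m pendant '[0,0,0,0.003,0,0,0, 0,0,0,0.003,0,0.001,0, 0,0,0,0.003,0,0.001,0.15, 0,0,0,0.003,0,0.001,0.3, 0,0,0,0.003,0,0.001,0.5, 0,0,0,0.003,0,0.001,0.6,0,0,0,0.003,0,-0.1,0.6, 0,0,0,0.003,0,-0.25,0.6, 0,0,0,0.003,0,-0.4,0.6, 0,0,0,0.003,0,-0.4,0.6]'; python3 go.py .4394 .2285 .10 -5.6 2
```

```text
t: 14.88
tool_pos: [0.6384, 0.0881, 0.1475]
tool_rot: [-0.221, 3.125, -0.001]
contact_force: [0.7, 0.6, -0.3]
opening: 0.0516
grip_force: 0.0
turn [ 0.008  -0.0495  0.4563] shift [0.5921 0.5568 0.1524] pos [0.6384 0.0881 0.1475] t 14.875 F [ 0.7  0.6 -0.3] open 0.0516 grip 0.0
```

```bash
python3 -m pendant '[0,0,0.1,0.12,0.11,0,0.6, 0,-0.02,0.2,0.27,0.25,0,0.6, 0,-0.03,0.35,0.42,0.39,0.03,0.6, 0,-0.05,0.456,0.54,0.5,0.08,0.6, 0.008,-0.05,0.456,0.592,0.557,0.14,0.6, 0.008,-0.05,0.456,0.592,0.557,0.152,0.6, 0.008,-0.05,0.456,0.592,0.557,0.152,0.6]'; python3 go.py .4396 .2285 .0015 -5.6 2;python3 chk.py .6751 .0935 8.1 .013 .116
```

```text
t: 15.75
tool_pos: [0.4358, 0.2281, 0.0957]
tool_rot: [0.152, 3.113, -0.005]
contact_force: [-0.2, -0.6, -0.2]
opening: 0.0514
grip_force: 0.0
turn [-0.0034 -0.0196  0.0001] shift [-0.0046  0.0032  0.3143] pos [0.4358 0.2281 0.0957] t 15.75 F [-0.2 -0.6 -0.2] open 0.0514 grip 0.0
n 506 ball s,w -0.0123 0.0328 w -0.0008 top 0.0447
-0.116 w 0.0005 z [0.0341 0.0359 0.0378]
-0.104 w 0.0004 z [0.0327 0.0359 0.0382]
-0.092 w 0.0006 z [0.0279 0.0358 0.0387]
-0.08 w 0.0005 z [0.0333 0.0353 0.038 ]
-0.068 w 0.0 z [0.0237 0.0352 0.0373]
-0.056 w 0.0006 z [0.032  0.0356 0.0379]
-0.044 w 0.0005 z [0.0324 0.0356 0.0381]
-0.032 w 0.0004 z [0.0298 0.0359 0.0388]
-0.02 w 0.0005 z [0.0326 0.0356 0.0388]
```

The medium stake is seated level too (ball top 44 mm, tang top 36 mm). Now the small one.

```bash
python3 -m pendant '[0,-0.019,0,-0.005,0.003,0.08,0.6, 0,-0.019,0,-0.005,0.003,0.18,0.6, 0,-0.019,0,-0.005,0.003,0.26,0.6, 0,-0.019,0,-0.005,0.003,0.3,0.6, 0,-0.019,0,-0.005,0.003,0.314,0.6, 0,-0.019,0,-0.005,0.003,0.314,0.6]'; python3 go.py .4396 .2285 .0015 -5.6 2
```

```text
t: 16.55
tool_pos: [0.4404, 0.2289, 0.0028]
tool_rot: [0.152, 3.102, -0.004]
contact_force: [0.8, 0.8, 0.4]
opening: 0.051
grip_force: 0.0
turn [-0.0014  0.0026 -0.0005] shift [ 0.0028 -0.0017  0.0042] pos [0.4404 0.2289 0.0028] t 16.55 F [0.8 0.8 0.4] open 0.051 grip 0.0
```

```bash
python3 -m pendant '[0,0,0,0.003,-0.002,0.004,0.5, 0,0,0,0.003,-0.002,0.004,0, 0,0,0,0.003,-0.002,0.004,0, 0,0,0,0.003,-0.002,0.004,0, 0,0,0,0.003,-0.002,0.004,0, 0,0,0,0.003,-0.002,0.004,0, 0,0,0,0.003,-0.002,-0.07,0, 0,0,0,0.003,-0.002,-0.17,0, 0,0,0,0.003,-0.002,-0.27,0, 0,0,0,0.003,-0.002,-0.36,0, 0,0,0,0.003,-0.002,-0.36,0]' 60; python3 go.py .6113 -.2301 .12 -11.2 0
python3 - <<'E'
from h import *
print(telemetry.get_obs()['wrist_torque'])
E
```

```text
t: 17.92
tool_pos: [0.4361, 0.2292, 0.1117]
tool_rot: [0.151, 3.099, -0.002]
contact_force: [0.9, -0.2, -1.7]
opening: 0.0094
grip_force: 60.7
turn [0.0044 0.0745 0.1871] shift [-7.308e-01 -1.467e+00  2.000e-04] pos [0.4361 0.2292 0.1117] t 17.925 F [ 0.9 -0.2 -1.7] open 0.0094 grip 60.66112518310547
[-0.01027878 -0.01814553  0.02538936]
```

```bash
python3 -m pendant '[0,0.01,0.03,-0.04,-0.09,0,0, 0,0.03,0.07,-0.12,-0.25,0,0, 0,0.05,0.12,-0.21,-0.42,0,0, 0,0.075,0.187,-0.3,-0.6,0,0, 0.004,0.075,0.187,-0.38,-0.76,0,0, 0.004,0.075,0.187,-0.45,-0.9,0,0, 0.004,0.075,0.187,-0.48,-0.97,0,0, 0.004,0.075,0.187,-0.48,-0.97,0,0]'; python3 go.py .6113 -.2301 .09 -11.2 0
```

```text
t: 18.92
tool_pos: [0.549, -0.0754, 0.1138]
tool_rot: [-0.309, -3.12, 0.001]
contact_force: [-0.7, -0.0, -1.3]
opening: 0.0089
grip_force: 60.7
turn [-0.0023 -0.0128 -0.0039] shift [-0.3052 -0.4649  0.0777] pos [ 0.549  -0.0754  0.1138] t 18.925 F [-0.7 -0.  -1.3] open 0.0089 grip 60.656912326812744
```

```bash
python3 -m pendant '[0,0,0,-0.06,-0.09,0,0, 0,0,0,-0.16,-0.23,0,0, 0,0,0,-0.24,-0.37,0,0, 0,-0.008,-0.004,-0.303,-0.465,0.04,0, 0,-0.008,-0.004,-0.303,-0.465,0.078,0, 0,-0.008,-0.004,-0.303,-0.465,0.078,0, 0,-0.008,-0.004,-0.303,-0.465,0.078,0]'; python3 go.py .6113 -.2301 .0215 -11.2 0
python3 - <<'E'
from h import *
d=optics.get_image('side');cv2.imwrite('pics/s1.png',cv2.resize(d['image'][160:250,260:380],None,fx=5,fy=5)[...,::-1])
E
```

```text
t: 19.8
tool_pos: [0.6114, -0.2275, 0.0917]
tool_rot: [-0.301, -3.127, 0.002]
contact_force: [-0.2, 0.9, -0.7]
opening: 0.009
grip_force: 60.7
turn [-0.0023 -0.001   0.0072] shift [-0.0013 -0.0083  0.2341] pos [ 0.6114 -0.2275  0.0917] t 19.8 F [-0.2  0.9 -0.7] open 0.009 grip 60.65775275230408
```

View pics/s1.png

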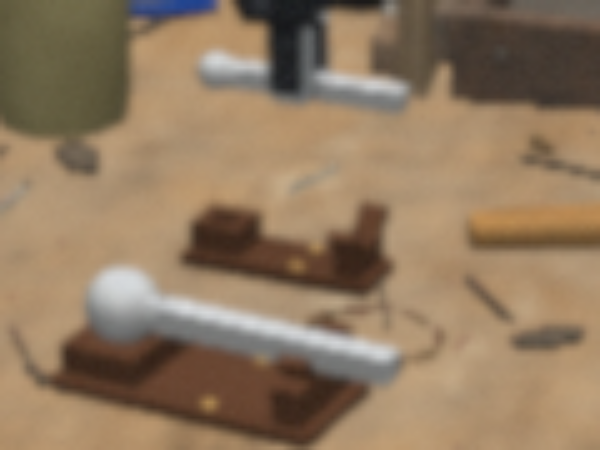

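The small stake is level above its rest, and the large one still lies seated. Lower.

```bash
python3 -m pendant '[0,0,0.007,0.003,-0.008,0.08,0, 0,0,0.007,0.003,-0.008,0.15,0, 0,0,0.007,0.003,-0.008,0.195,0, 0,0,0.007,0.003,-0.008,0.216,0, 0,0,0.007,0.003,-0.008,0.222,0, 0,0,0.007,0.003,-0.008,0.222,0, 0,0,0.007,0.003,-0.008,0.222,0]'; python3 go.py .6113 -.2301 .022 -11.2 0
```

```text
t: 20.72
tool_pos: [0.6109, -0.2319, 0.0262]
tool_rot: [0.309, 3.125, -0.004]
contact_force: [0.5, 0.0, -1.2]
opening: 0.0092
grip_force: 60.7
turn [-0.004   0.0031 -0.0032] shift [0.     0.0062 0.0139] pos [ 0.6109 -0.2319  0.0262] t 20.725 F [ 0.5  0.  -1.2] open 0.0092 grip 60.662702322006226
```

```bash
python3 -m pendant '[-0.003,0.003,-0.003,0,0.006,0.004,0, -0.003,0.003,-0.003,0,0.006,0.009,0, -0.003,0.003,-0.003,0,0.006,0.013,0, -0.003,0.003,-0.003,0,0.006,0.013,0]'; python3 go.py .6113 -.2301 .022 -11.2 0
```

```text
t: 21.22
tool_pos: [0.6109, -0.2299, 0.022]
tool_rot: [-0.307, -3.125, 0.0]
contact_force: [-2.6, 0.8, 3.9]
opening: 0.0093
grip_force: 61.2
turn [-0.0002 -0.0021 -0.0001] shift [-0.0014 -0.0006  0.0001] pos [ 0.6109 -0.2299  0.022 ] t 21.225 F [-2.6  0.8  3.9] open 0.0093 grip 61.24202370643616
```

```bash
python3 -m pendant '[0,0,0,0.002,0,0,0, 0,0,0,0.002,0,0.001,0, 0,0,0,0.002,0,0.001,0.15, 0,0,0,0.002,0,0.001,0.3, 0,0,0,0.002,0,0.001,0.45, 0,0,0,0.002,0,0.001,0.5,0,0,0,0.002,0,-0.1,0.5, 0,0,0,0.002,0,-0.25,0.5, 0,0,0,0.002,0,-0.4,0.5, 0,0,0,0.3,0,-0.5,0.5, 0,0,0,0.6,0,-0.5,0.5, 0,0,0,0.6,0,-0.5,0.5]'; python3 -m pendant '[0,0,0,0,0,0,0.5,0,0,0,0,0,0,0.5,0,0,0,0,0,0,0.5]'; for a in ".6505 -.2379 -11.2 .009 .094" ".6603 -.1085 -14.6 .017 .135" ".6751 .0935 8.1 .013 .116"; do python3 chk.py $a; done
python3 - <<'E'
from h import *
d=optics.get_image('side');cv2.imwrite('pics/end.png',cv2.resize(d['image'][180:300,220:380],None,fx=5,fy=5)[...,::-1])
E
```

```text
t: 22.72
tool_pos: [0.4328, -0.1945, 0.1721]
tool_rot: [-0.306, -3.126, 0.001]
contact_force: [-0.9, 0.2, 1.4]
opening: 0.0428
grip_force: 0.0
t: 23.1
tool_pos: [0.4355, -0.1954, 0.1721]
tool_rot: [-0.306, -3.126, 0.0]
contact_force: [0.3, -0.8, -0.1]
opening: 0.0426
grip_force: 0.0
n 350 ball s,w -0.0088 0.0113 w 0.0004 top 0.039
-0.094 w -0.0006 z [0.0274 0.0324 0.0343]
-0.082 w -0.0002 z [0.03   0.0318 0.0347]
-0.07 w -0.0002 z [0.0298 0.0316 0.0348]
-0.058 w -0.0003 z [0.0298 0.0327 0.0353]
-0.046 w 0.0002 z [0.0303 0.0325 0.0337]
-0.034 w -0.0006 z [0.0302 0.033  0.0352]
-0.022 w -0.0009 z [0.0293 0.0323 0.0351]
-0.01 w 0.0004 z [0.0308 0.0344 0.0373]
n 667 ball s,w -0.0168 0.0176 w 0.0005 top 0.0511
-0.135 w -0.0005 z [0.0359 0.0373 0.0408]
-0.123 w -0.0002 z [0.0373 0.0386 0.0404]
-0.111 w -0.0002 z [0.0362 0.0395 0.0416]
-0.099 w 0.0 z [0.0366 0.0388 0.0412]
-0.087 w -0.0 z [0.0372 0.0389 0.0413]
-0.075 w 0.0 z [0.0366 0.0389 0.0418]
-0.063 w 0.0002 z [0.0359 0.0389 0.0413]
-0.051 w 0.0002 z [0.0363 0.0384 0.0418]
-0.039 w -0.0001 z [0.0317 0.0384 0.0414]
-0.027 w -0.0 z [0.0352 0.0394 0.0424]
n 501 ball s,w -0.0128 0.0337 w -0.001 top 0.044
-0.116 w 0.0005 z [0.0346 0.0361 0.0379]
-0.104 w 0.0005 z [0.033  0.0356 0.0379]
-0.092 w 0.0005 z [0.0254 0.035  0.0382]
-0.08 w 0.0003 z [0.0342 0.0358 0.0388]
-0.068 w -0.0 z [0.024  0.0362 0.0387]
-0.056 w 0.0005 z [0.0306 0.0363 0.0384]
-0.044 w 0.0006 z [0.0325 0.0357 0.0388]
-0.032 w 0.0003 z [0.0257 0.0353 0.038 ]
-0.02 w 0.0002 z [0.0323 0.0366 0.0389]
```

View pics/end.png

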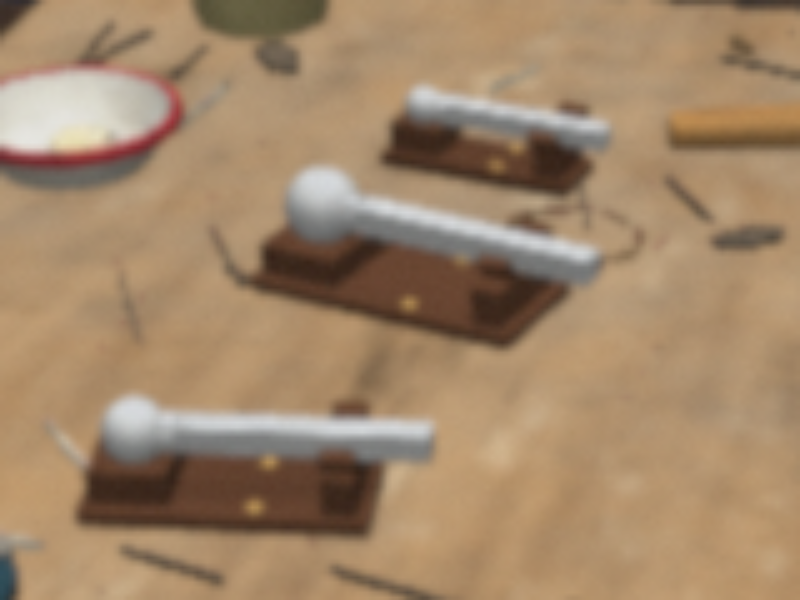

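All three stakes lie level in their own rests, and both the depth readings and the picture show this. The arm is clear, so I'm handing in.

```bash
python3 -c "
from station import ctrl
print(ctrl.finish_job())"
```

```text
the job is handed in; nothing more can be done
None
```

The large, medium and small ball stakes each lie level in their own rests, ball in the pocket and tang in the saddle; the hammer, ring mandrel and screwdriver were not touched, and the job was handed in at about 23 s.

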